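# Lock the bed of the proofing press with its hidden-hole pin

### The job

Lock the press bed: take the locking pin (upright wooden handle) and put its tip through the slot in the cover of the lock housing; the hole in the spring bar behind it is hidden, so find it by feel, sliding the tip gently along the bar until it drops in. Push the pin fully home, so that its collar sits against the cover, and let go with the pin standing upright; never force it against the press, and leave the other things on the table where they are.

Things in the scene. Friction and masses are not known exactly. Their poses are not given: they have to be found in the camera images.
- pin_mid (a point): Centre, 57.5 mm above the underside, of the loose locking pin, about 200 g: upright pale wooden handle, 30 mm (its x) by 26 mm (its y), 115 mm tall, on a dark steel foot 10 mm high, 46 mm wide, reaching 15 mm to +x and 30 mm to -x of the handle's axis. Grasp its upper part across the 26 mm (along y), 85 to 105 mm above the underside. z is up; the steel pin sticks out level to +x.
- pin_tip (a point): Tip of the steel pin: 76 mm along +x from the handle's axis, 40 mm above the underside (17.5 mm below pin_mid). Same axes. Starting at the handle: a collar (22 mm diameter, front face 19 mm from the handle's axis), then the 10 mm pin, 57 mm long from the collar's face to the tip, its last 6 mm tapering to 6 mm diameter.
- lock_slot (a point): Middle of the slot, on the cover's outer (robot-side) face, 40 mm above the table. x points level into the press (the way the pin goes), y along the slot, z up. Slot 86 mm long (y), 16 mm high, centred in the robot-side face of the lock housing; cover 5 mm thick. The collar stops on the cover; then the tip is 57 mm in from this face.
- bar_face (a point): Point on the robot-side face of the hidden spring bar at rest, 32 mm in from lock_slot. The bar lies across all of the slot and gives along x up to 10 mm to a hard stop, pushing back 3 N at first, 9 N at the end. It has one through hole, 13 mm wide (y), 18 mm high, at slot height, its centre anywhere within 25 mm of this point along y, new each time: not measured, out of sight.
- press: The press, fixed; origin on the table under the centre of its lock housing, a closed grey box 220 mm long (y), 90 mm deep (x), 66 mm high, with a rib on its roof as long as the slot; axes as for lock_slot. Behind it are a low bed, to 240 mm beyond the origin, and a roller between frames 115 mm high. The press may take at most 25 N from the pin.
- tape: Yellow tape measure standing on the table, 66 x 38 x 62 mm, origin under its centre. Leave it.
- gouge: Lino gouge lying on the table, 170 mm long. Leave it.
- scissors: Orange-handled scissors lying on the table, about 190 mm long. Leave them.
- eraser_box: Small open white box, 75 x 45 x 24 mm. Leave it.
- glue: Glue jar, 28 mm diameter, 90 mm tall. Leave it.
- lino_block: Wooden block 100 x 75 x 22 mm. Leave it.
- pencil_pot: Black pot of pencils, 80 mm diameter, 100 mm tall (160 with the pencils). Leave it.
Not all that is in view belongs to the job. Leave any purple look-alike of the part that bears pin_mid alone.

How it is judged:
By the outcome, as a careful person would: the job done as asked, in the order asked, and still so for the second after the job is handed in, with the robot touching nothing.
It also fails if it takes over 64 s, if anything falls off the work surface, if the arm or the gripper's body presses on something with over 40 N, if the wrist force passes 120 N, or if a joint passes its speed limit or range.

### The arm

A 6-joint arm with a two-finger parallel gripper is mounted at the origin on the work surface. World frame = base frame: x ahead of the robot, y to its left, z up, the work surface at z = 0. Lengths are in m, angles in rad, forces in N, time in s.
With the tool pointing down it reaches from about 0.25 to 0.85 m from the base axis. Payload 12.5 kg.
Tool frame: the origin (TCP) lies at the very end of the fingers, on their centre line; the grasp point (between the pads) lies 19 mm behind it; z points along the fingers, y is the line along which they close (so a half turn about z gives the same grasp; the last joint's range is limited). The gripper opens to 93 mm and grips with 3 to 60 N. Pads are 15 mm wide; open, the fingers measure 128 mm over their backs; the gripper's body (75 mm by 188 mm) begins 65 mm behind the grasp point.
Start: joints at [-1.198, 0.351, 1.652, -0, 1.139, -0.085], TCP at [0.243, -0.493, 0.219] pointing down, gripper open.
Joint ranges: [-2.75, 2.75], [-0.79, 2.1], [0.01, 2.65], [-1.57, 4.71], [0.07, 3.14], [-2.87, 2.87]. Speed limits (rad/s): [2.22, 2.22, 2.79, 3.14, 3.14, 3.14].

### API

Orientations are given as a rotation vector (axis times angle).
In Python, from cell import read_state, vision, robot gives the robot as it stands.
- The arm moves only by the tool jog_arm, never from a script. Its argument "series" is a list of rows, each an object of numbers: "x", "y", "z": the shift along the tool's x, y, z as a fraction of full scale; "rx", "ry", "rz": the turn, a rotation vector about the tool's x, y, z as a fraction of full scale; "claw": the closure, from -1 (fully open) to 1 (shut), so that 0 is half open. A call has 1 to 8 rows; each row is the pose to reach, as a shift and turn from the pose commanded when the call began, along the tool's axes at that moment; what a row does not reach only later rows make up. Full scale, the value 1, is 0.25 m for a shift and 90 degrees for a turn. A row lasts 1/10 s, in which the tool goes at most 50 mm and 8.59 degrees, less where a joint would pass 70% of its speed; a pose out of reach is approached as far as the arm can. A call with a number of a shift or a turn outside -1 to 1 is refused whole. A call with a gripper value outside its range is refused whole. The fingers move at their own pace and stop on an object; the grip force is fixed at half the most. Time passes only in rows, so rows that repeat a pose let the fingers close. It gives the time, the measured TCP pose, the force, the opening and the grip force at its end, in the units of the state.
- read_state(): the state, without advancing time (a new reading comes with each control period).
- vision.read_camera(name): name is "scene" or "top" or "wrist"; returns (picture, depth): 420x560x3 uint8, red, green, blue; 420x560 float32, m along the optical axis (not along the pixel's ray), 0 where there is no reading.
- vision.camera_model(name): a dict with "K" (3x3 intrinsics, pixels), "distortion" ([k1, k2, p1, p2, k3] as OpenCV has them; the pictures are not rectified), "rvec" (rotation vector, rad) and "tvec" (3), from world to camera coordinates, as OpenCV has them. Camera axes: x right, y down, z forward; pixel columns grow to the right and rows downward; lengths in m; the calibration is good to about 2 mm. A picture is of the moment at which its call begins: read the wrist's pose just before it. camera_model takes no time and is no camera call; for the wrist camera it gives the pose at the moment of the call.
- robot.hand_in(): hands the job in; it is judged then, once.
The state is a dict: "t": time; "qpos": joint angles; "joint_vel": joint speeds; "joint_efforts": joint torques, N m; "eef_pos": TCP position; "ee_rot": TCP orientation; "wrist_force": force on the tool from outside, world axes, zero at the start; "torque": the same for the moment, N m; "finger_gap": opening from 0.0 (shut) to 1.0 (fully open); "grasp_force": force on a finger pad.
Only numpy, scipy, OpenCV 4.12 (cv2) and the standard library are available. Lean on these libraries where they do the work, as an engineer would, in place of code of your own. Each camera call takes 0.05 s, during which the arm holds its last target. There are 200 camera calls.

## Working session

There is one attempt and no reset: what is moved stays moved. The work goes in short steps, Python scripts to look and compute and a tool call to move; the robot and the scene stay as the last step left them, time stands still between calls to the robot, and variables do not carry over. Pictures are saved under pics/ and viewed, at most 10 in all, crops included, and the job is handed in when it is done.

Besides the shell and the picture viewer there is one more tool, called after "Emit:" by a JSON object that holds its "api" and its "payload", one argument or row to a line. jog_arm: Moves the arm, as the interface text tells. Shift numbers are shares of 0.25 m and turn numbers shares of 90 degrees, none past 1 either way. Its arguments: {"type":"object","properties":{"series":{"type":"array"}},"required":["series"]}

```bash
ls; mkdir -p pics; cat > h.py <<'E'
import numpy as np,cv2
from cell import read_state,vision,robot
def grab(n):
    m=vision.camera_model(n); p,d=vision.read_camera(n); np.savez(f'{n}.npz',p=p,d=d,**{k:np.array(v) for k,v in m.items()}); return p,d
def load(n): return dict(np.load(f'{n}.npz'))
def cloud(c):
    h,w=c['d'].shape; u,v=np.meshgrid(np.arange(w),np.arange(h))
    uv=np.stack([u,v],-1).reshape(-1,1,2).astype(float)
    n=cv2.undistortPoints(uv,c['K'],c['distortion']).reshape(h,w,2)
    P=np.dstack([n*c['d'][...,None],c['d']]); R=cv2.Rodrigues(c['rvec'])[0]
    W=(P-c['tvec'].reshape(3))@R; W[c['d']==0]=np.nan; return W
E
python3 - <<'E'
from h import *
for n in('scene','top'):
    p,d=grab(n); cv2.imwrite(f'pics/{n}.png',p[...,::-1])
print(read_state())
E
```

```text
pics
{'t': 0.1, 'qpos': array([-1.19759506e+00,  3.51158317e-01,  1.65233276e+00, -2.08620167e-05,
        1.13909557e+00, -8.46018526e-02]), 'joint_vel': array([-0.00042352, -0.0009571 , -0.00138021,  0.00042474,  0.00029092,
       -0.00016549]), 'joint_efforts': array([ 1.67319554e-04, -4.98026276e+01, -2.85706115e+01,  6.99529471e-02,
        2.38760834e-02, -5.97893063e-05]), 'eef_pos': array([ 0.2429971 , -0.49307881,  0.21817882]), 'ee_rot': array([-3.05868959e+00, -7.12642874e-01,  2.53892222e-04]), 'wrist_force': array([ 0.2337076 , -0.31836187,  0.37506634]), 'torque': array([-0.06952058, -0.01380573,  0.02111068]), 'grasp_force': 0.0, 'finger_gap': 1.0042206830742466}
```

View pics/scene.png

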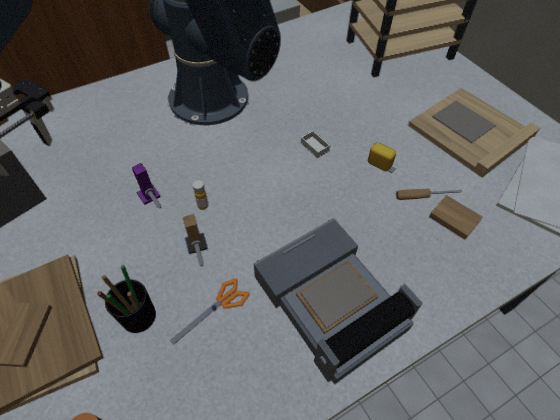

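View pics/top.png

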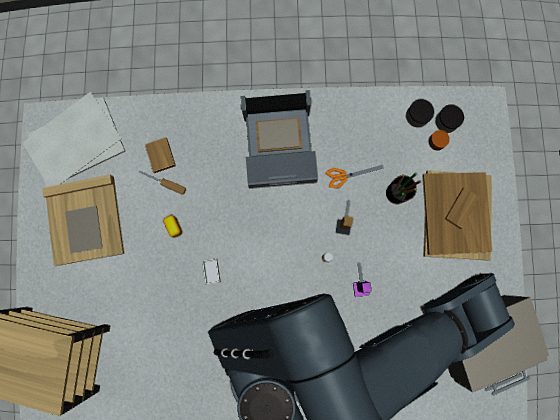

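The scene view shows two candidates. One is a wooden-handled pin at scene (193,230) / top (346,222). The other is a purple look-alike at scene (143,178) / top (362,288). By the description I choose the wooden one. The press is at top (282,165), with its robot-side face toward the arm. Next I take one close crop and measure.

```bash
python3 - <<'E'
from h import *
s=load('scene');t=load('top')
cr=lambda c,x0,x1,y0,y1:cv2.resize(c['p'][y0:y1,x0:x1],(390,390),interpolation=cv2.INTER_CUBIC)
cv2.imwrite('pics/crop.png',np.hstack([cr(s,160,240,195,275),cr(t,310,390,185,265)])[...,::-1])
for n,c,(x0,x1,y0,y1) in (('scene',s,(160,240,195,275)),('top',t,(320,375,190,245))):
    W=cloud(c)[y0:y1,x0:x1].reshape(-1,3); z=W[:,2]
    for a,b in((.005,.02),(.03,.05),(.05,.1),(.108,.13)):
        k=W[(z>a)&(z<b)]
        if len(k): print(n,a,b,len(k),k.mean(0).round(4),k[:,:2].min(0).round(3),k[:,:2].max(0).round(3))
for n,c,(x0,x1,y0,y1) in (('scene',s,(240,370,210,310)),('top',t,(240,325,140,195))):
    W=cloud(c)[y0:y1,x0:x1].reshape(-1,3); z=W[:,2]
    k=W[(z>.058)&(z<.071)&(W[:,0]<.72)]; 
    print(n,len(k),np.median(k[:,2]),cv2.minAreaRect(k[:,:2].astype(np.float32)),k[:,:2].min(0),k[:,:2].max(0))
    print(cv2.boxPoints(cv2.minAreaRect(k[:,:2].astype(np.float32))).round(4).tolist())
    q=W[(z>.072)&(z<.09)]; print('rib',len(q),q.mean(0) if len(q) else 0, cv2.minAreaRect(q[:,:2].astype(np.float32)) if len(q) else 0)
E
```

```text
scene 0.005 0.02 348 [ 0.4588 -0.2383  0.009 ] [ 0.295 -0.35 ] [ 0.595 -0.098]
scene 0.03 0.05 196 [ 0.4817 -0.2398  0.0438] [ 0.353 -0.289] [ 0.558 -0.176]
scene 0.05 0.1 194 [ 0.4758 -0.2414  0.0705] [ 0.379 -0.266] [ 0.547 -0.181]
scene 0.108 0.13 154 [ 0.4857 -0.2514  0.1158] [ 0.466 -0.265] [ 0.5   -0.237]
top 0.005 0.02 156 [ 0.4766 -0.2585  0.0079] [ 0.413 -0.35 ] [ 0.589 -0.174]
top 0.03 0.05 56 [ 0.5171 -0.2583  0.0411] [ 0.463 -0.267] [ 0.552 -0.237]
top 0.05 0.1 33 [ 0.4728 -0.2428  0.0754] [ 0.461 -0.258] [ 0.494 -0.237]
top 0.108 0.13 70 [ 0.4779 -0.2505  0.1126] [ 0.462 -0.263] [ 0.494 -0.238]
scene 3659 0.0677191057622265 ((0.6682437658309937, -0.056583940982818604), (0.10784810036420822, 0.2221352458000183), 2.1907799243927) [ 0.61091096 -0.16923823] [0.71984146 0.05547961]
[[0.6100999712944031, 0.052299998700618744], [0.6186000108718872, -0.1695999950170517], [0.7264000177383423, -0.1655000001192093], [0.7178999781608582, 0.05649999901652336]]
rib 49 [ 0.63528315 -0.06540946  0.07308052] ((0.6562705039978027, -0.08416901528835297), (0.13531655073165894, 0.0562744177877903), 89.73069763183594)
top 1941 0.06402837021695879 ((0.6662903428077698, -0.05751119554042816), (0.11335565149784088, 0.2205842137336731), 2.871906042098999) [ 0.60472326 -0.16879251] [0.71996274 0.0531193 ]
[[0.604200005531311, 0.049800001084804535], [0.6151999831199646, -0.1704999953508377], [0.7283999919891357, -0.1648000031709671], [0.7174000144004822, 0.05550000071525574]]
rib 32 [ 0.65032772 -0.05501835  0.07384702] ((0.6501825451850891, -0.040339916944503784), (0.16978058218955994, 0.12420785427093506), 70.46105194091797)
```

View pics/crop.png

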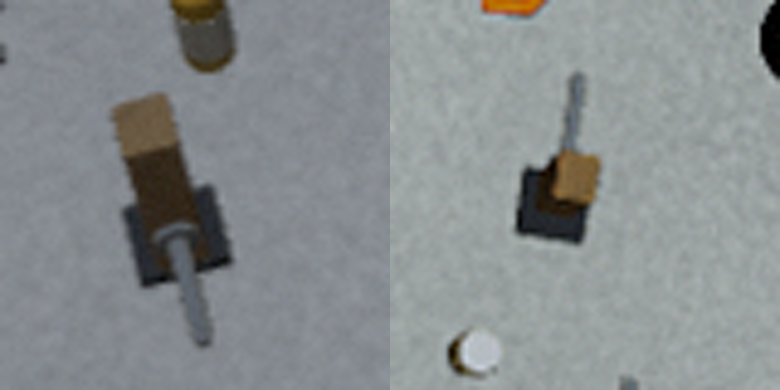

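The crop confirms it: wooden handle, dark foot, steel pin pointing toward the press (top view: handle (575,178), tip (577,75) in the crop). Next I work out the hover move.

```bash
cat >> h.py <<'E'
from scipy.spatial.transform import Rotation as Ro
def plan(xyz,yaw,s=None):
    """fractions for jog to TCP xyz, tool down, tool-x at yaw deg"""
    s=s or read_state(); R=Ro.from_rotvec(s['ee_rot']).as_matrix()
    y=np.radians(yaw); c,n=np.cos(y),np.sin(y)
    T=np.array([[c,n,0],[n,-c,0],[0,0,-1]])
    d=R.T@(np.array(xyz)-s['eef_pos']); r=Ro.from_matrix(R.T@T).as_rotvec()
    print('shift',(d/.25).round(4),'turn',(r/(np.pi/2)).round(4))
E
python3 - <<'E'
from h import *
t=load('scene');W=cloud(t)[255:340,85:165].reshape(-1,3);k=W[W[:,2]>.08]
print('pot',k.min(0),k.max(0),np.median(k,0))
s=load('scene'); W=cloud(s)
m=W[195:275,160:240].reshape(-1,3); k=m[(m[:,2]>.03)&(m[:,2]<.05)&(m[:,0]>.505)]; print('pin',len(k),np.polyfit(k[:,0],k[:,1],1),k.mean(0),k[:,0].max())
s=read_state(); c=vision.camera_model('wrist'); R=cv2.Rodrigues(c['rvec'])[0]; p=-R.T@c['tvec']
Rt=Ro.from_rotvec(s['ee_rot']).as_matrix(); print('cam in tool',Rt.T@(p-s['eef_pos']),'\n',Rt.T@R.T,c['K'])
plan((.46,-.25,.27),-6)
E
```

```text
pot [ 0.54052209 -0.46911975  0.08001938] [ 0.62124291 -0.3902516   0.18533798] [ 0.58874905 -0.43637287  0.10152883]
pin 92 [-0.19394375 -0.15727483] [ 0.53278513 -0.26060517  0.0457798 ] 0.5575565741713584
cam in tool [ 0.06999903 -0.00040606 -0.16613515] 
 [[-8.54537072e-04 -9.67456234e-01 -2.53036965e-01]
 [ 9.99999625e-01 -7.92025037e-04 -3.48910255e-04]
 [ 1.37143790e-04 -2.53037169e-01  9.67456548e-01]] [[324.58129123   0.         277.61663395]
 [  0.         324.58129123 210.88789823]
 [  0.           0.           1.        ]]
shift [ 1.2084 -0.4887 -0.2067] turn [-6.000e-04  1.000e-04  3.581e-01]
```

Emit:
{"api": "jog_arm", "payload": {
  "series": [
    {"x": 0.98, "y": -0.4, "z": -0.2, "rz": 0.36, "claw": -1},
    {"x": 0.98, "y": -0.4, "z": -0.2, "rz": 0.36, "claw": -1},
    {"x": 0.98, "y": -0.4, "z": -0.2, "rz": 0.36, "claw": -1},
    {"x": 0.98, "y": -0.4, "z": -0.2, "rz": 0.36, "claw": -1},
    {"x": 0.98, "y": -0.4, "z": -0.2, "rz": 0.36, "claw": -1},
    {"x": 0.98, "y": -0.4, "z": -0.2, "rz": 0.36, "claw": -1},
    {"x": 0.98, "y": -0.4, "z": -0.2, "rz": 0.36, "claw": -1},
    {"x": 0.98, "y": -0.4, "z": -0.2, "rz": 0.36, "claw": -1}
  ]
}}

```text
schema error: expected keys x, y, z, rx, ry, rz, claw
```

```bash
python3 - <<'E'
from h import *
s=read_state();print(s['t'],s['eef_pos'],s['joint_vel'].round(3))
p,d=grab('wrist'); cv2.imwrite('pics/w1.png',p[...,::-1])
W=cloud(load('wrist')); np.save('W.npy',W)
f=W.reshape(-1,3)
b=f[(f[:,0]>.38)&(f[:,0]<.58)&(f[:,1]>-.32)&(f[:,1]<-.2)]
for a,c in((.004,.016),(.034,.048),(.105,.125)):
    k=b[(b[:,2]>a)&(b[:,2]<c)]
    if len(k)>4: print(a,len(k),k.mean(0).round(4),cv2.minAreaRect(k[:,:2].astype(np.float32)))
plan((.48,-.2505,.2),-10)
E
```

```text
0.1 [ 0.2429971  -0.49307881  0.21817882] [-0.    -0.001 -0.001  0.     0.    -0.   ]
shift [ 1.2793 -0.4516  0.0734] turn [-5.000e-04  1.000e-04  4.026e-01]
```

View pics/w1.png

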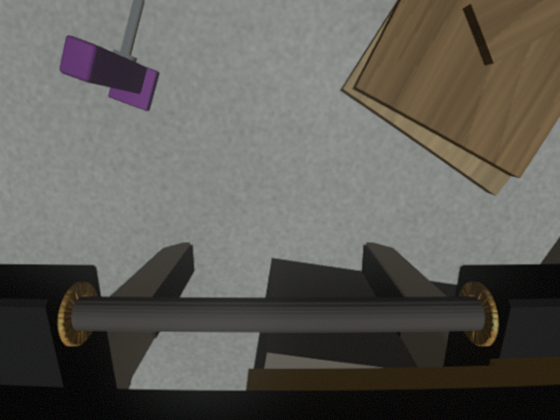

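The wrist view shows only the purple look-alike at (95,65) and the boards, because the move was refused: every row needs all the keys.

Emit:
{"api": "jog_arm", "payload": {
  "series": [
    {"x": 0.98, "y": -0.4, "z": -0.2, "rx": 0, "ry": 0, "rz": 0.36, "claw": -1},
    {"x": 0.98, "y": -0.4, "z": -0.2, "rx": 0, "ry": 0, "rz": 0.36, "claw": -1},
    {"x": 0.98, "y": -0.4, "z": -0.2, "rx": 0, "ry": 0, "rz": 0.36, "claw": -1},
    {"x": 0.98, "y": -0.4, "z": -0.2, "rx": 0, "ry": 0, "rz": 0.36, "claw": -1},
    {"x": 0.98, "y": -0.4, "z": -0.2, "rx": 0, "ry": 0, "rz": 0.36, "claw": -1},
    {"x": 0.98, "y": -0.4, "z": -0.2, "rx": 0, "ry": 0, "rz": 0.36, "claw": -1},
    {"x": 0.98, "y": -0.4, "z": -0.2, "rx": 0, "ry": 0, "rz": 0.36, "claw": -1},
    {"x": 0.98, "y": -0.4, "z": -0.2, "rx": 0, "ry": 0, "rz": 0.36, "claw": -1}
  ]
}}

```text
t: 0.95
eef_pos: [0.4187, -0.2951, 0.2685]
ee_rot: [3.137, -0.167, -0.001]
wrist_force: [-0.6, -0.4, 0.5]
finger_gap: 1.001
grasp_force: 0.0
```

```bash
cat > look.py <<'E'
from h import *
import sys
s=read_state();print(s['t'],s['eef_pos'],s['joint_vel'].round(3))
p,d=grab('wrist'); cv2.imwrite('pics/%s.png'%sys.argv[1],p[...,::-1])
W=cloud(load('wrist'))
f=W.reshape(-1,3)
b=f[(f[:,0]>.38)&(f[:,0]<.58)&(f[:,1]>-.32)&(f[:,1]<-.2)]
for a,c in((.006,.014),(.034,.048),(.105,.125)):
    k=b[(b[:,2]>a)&(b[:,2]<c)]
    if len(k)>4: print(a,len(k),k.mean(0).round(4),cv2.minAreaRect(k[:,:2].astype(np.float32)))
E
python3 - <<'E'
import sys; sys.argv=['','w2']
exec(open('look.py').read())
plan((.48,-.2505,.2),-10)
E
```

```text
0.95 [ 0.41874929 -0.29506151  0.26846156] [-0.037  0.005  0.007 -0.002 -0.001 -0.005]
0.006 434 [ 0.4663 -0.2591  0.0099] ((0.43628621101379395, -0.2393888384103775), (0.04655303806066513, 0.12709997594356537), 74.04241943359375)
0.034 520 [ 0.5169 -0.2574  0.0438] ((0.46483278274536133, -0.24434465169906616), (0.030005285516381264, 0.18699510395526886), 69.78721618652344)
0.105 851 [ 0.4822 -0.2517  0.1148] ((0.48190924525260925, -0.2510748505592346), (0.026188228279352188, 0.03012278489768505), 78.57415008544922)
shift [ 0.2263 -0.2058  0.273 ] turn [-0.0001  0.0004  0.0427]
```

View pics/w2.png

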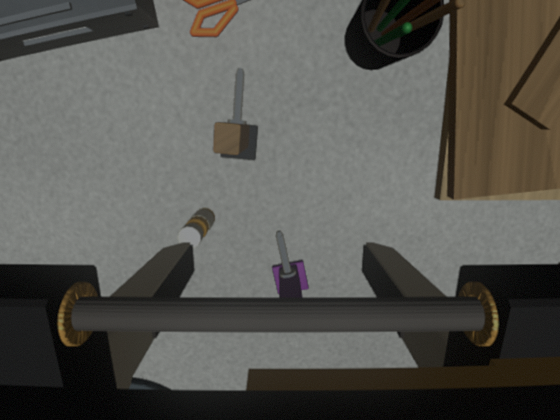

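The wrist view shows the wooden pin at (228,137) with its tip at (240,70), the look-alike at (287,270), and the slotted press face at upper left (57,37). The handle centre is (0.482, -0.251) with yaw about -11.4°.

```bash
python3 - <<'E'
from h import *
plan((.482,-.2513,.18),-11.4); plan((.482,-.2513,.076),-11.4)
for n in('wrist','scene','top'):
    W=cloud(load(n)).reshape(-1,3)
    k=W[(W[:,0]>.58)&(W[:,0]<.65)&(W[:,1]>-.16)&(W[:,1]<.04)]
    f=k[(k[:,2]>.012)&(k[:,2]<.055)]; 
    if len(f)>20: print(n,len(f),cv2.fitLine(f[:,:2].astype(np.float32),cv2.DIST_HUBER,0,.002,.01).ravel(), f[:,1].min(),f[:,1].max())
    r=W[(W[:,0]>.58)&(W[:,0]<.72)&(W[:,1]>-.2)&(W[:,1]<.08)&(W[:,2]>.06)&(W[:,2]<.072)]
    if len(r)>20: print(' roof',len(r),r.min(0),r.max(0),np.median(r[:,2]),cv2.minAreaRect(r[:,:2].astype(np.float32)))
E
```

```text
shift [ 0.2347 -0.2035  0.353 ] turn [-0.      0.0004  0.0583]
shift [ 0.235  -0.2035  0.769 ] turn [-0.      0.0004  0.0583]
wrist 1992 [ 0.05245538 -0.99862325  0.6168473  -0.06730399] -0.15998813119065408 0.030645506587545942
 roof 3596 [ 0.6134301  -0.17075859  0.06000489] [ 0.65081509 -0.01093036  0.07199382] 0.06652003813756976 ((0.6336749792098999, -0.09050302952528), (0.03712702915072441, 0.16001451015472412), 1.2928210496902466)
 roof 3674 [ 0.61091096 -0.16923823  0.0600217 ] [0.71984146 0.05547961 0.07199091] 0.06778467392354781 ((0.6682437658309937, -0.056583940982818604), (0.10784810036420822, 0.2221352458000183), 2.1907799243927)
top 157 [ 0.05461747 -0.9985074   0.60998803 -0.03021494] -0.15781179877612939 0.0383222531179587
 roof 1801 [ 0.60472326 -0.16879251  0.06000145] [0.71996274 0.05281022 0.07197249] 0.06456436034256101 ((0.6662927269935608, -0.05755874514579773), (0.11335565149784088, 0.2204889953136444), 2.871906042098999)
```

Emit:
{"api": "jog_arm", "payload": {
  "series": [
    {"x": 0.235, "y": -0.2035, "z": 0.35, "rx": 0, "ry": 0, "rz": 0.0583, "claw": -1},
    {"x": 0.235, "y": -0.2035, "z": 0.35, "rx": 0, "ry": 0, "rz": 0.0583, "claw": -1},
    {"x": 0.235, "y": -0.2035, "z": 0.35, "rx": 0, "ry": 0, "rz": 0.0583, "claw": -1},
    {"x": 0.235, "y": -0.2035, "z": 0.5, "rx": 0, "ry": 0, "rz": 0.0583, "claw": -1},
    {"x": 0.235, "y": -0.2035, "z": 0.65, "rx": 0, "ry": 0, "rz": 0.0583, "claw": -1},
    {"x": 0.235, "y": -0.2035, "z": 0.765, "rx": 0, "ry": 0, "rz": 0.0583, "claw": -1},
    {"x": 0.235, "y": -0.2035, "z": 0.765, "rx": 0, "ry": 0, "rz": 0.0583, "claw": -1},
    {"x": 0.235, "y": -0.2035, "z": 0.765, "rx": 0, "ry": 0, "rz": 0.0583, "claw": -1}
  ]
}}

```text
t: 1.8
eef_pos: [0.4824, -0.2521, 0.0783]
ee_rot: [3.126, -0.314, 0.0]
wrist_force: [0.2, -0.4, 0.8]
finger_gap: 1.003
grasp_force: 0.0
```

```bash
python3 -c "
import sys; sys.argv=['','w3']
exec(open('look.py').read())
plan((.482,-.2513,.076),-11.4)"
```

```text
1.8 [ 0.48242982 -0.25213307  0.07828441] [ 0.008 -0.029 -0.016  0.001  0.     0.004]
0.006 929 [ 0.4798 -0.2499  0.0096] ((0.43659016489982605, -0.23897594213485718), (0.04809902608394623, 0.1279660165309906), 74.30104064941406)
0.034 1737 [ 0.5168 -0.2565  0.0437] ((0.4655452072620392, -0.24250710010528564), (0.02617591619491577, 0.18734502792358398), 69.60897064208984)
0.105 4509 [ 0.4883 -0.2567  0.1144] ((0.4853794574737549, -0.2565774917602539), (0.11750546842813492, 0.02306699939072132), 78.759033203125)
shift [-0.0046 -0.003   0.0121] turn [ 0.0005 -0.0011 -0.0007]
```

Emit:
{"api": "jog_arm", "payload": {
  "series": [
    {"x": 0, "y": 0, "z": 0.002, "rx": 0, "ry": 0, "rz": 0, "claw": 1},
    {"x": 0, "y": 0, "z": 0.002, "rx": 0, "ry": 0, "rz": 0, "claw": 1},
    {"x": 0, "y": 0, "z": 0.002, "rx": 0, "ry": 0, "rz": 0, "claw": 1},
    {"x": 0, "y": 0, "z": 0.002, "rx": 0, "ry": 0, "rz": 0, "claw": 1},
    {"x": 0, "y": 0, "z": 0.002, "rx": 0, "ry": 0, "rz": 0, "claw": 1},
    {"x": 0, "y": 0, "z": 0.002, "rx": 0, "ry": 0, "rz": 0, "claw": 1},
    {"x": 0, "y": 0, "z": 0.002, "rx": 0, "ry": 0, "rz": 0, "claw": 1}
  ]
}}

```text
t: 2.55
eef_pos: [0.4826, -0.2511, 0.0769]
ee_rot: [-3.126, 0.312, 0.0]
wrist_force: [-0.3, -0.7, 0.3]
finger_gap: 0.452
grasp_force: 0.0
```

```bash
python3 -c "
from h import *
s=read_state();print(s['t'],s['eef_pos'],s['finger_gap'],s['grasp_force'],s['wrist_force'],s['ee_rot'])"
```

```text
2.55 [ 0.48256611 -0.25106977  0.07687823] 0.45167577152855637 0.0 [-0.32595078 -0.72457284  0.30857615] [-3.12597007e+00  3.12448423e-01  7.26335403e-05]
```

Emit:
{"api": "jog_arm", "payload": {
  "series": [
    {"x": 0, "y": 0, "z": 0, "rx": 0, "ry": 0, "rz": 0, "claw": 1},
    {"x": 0, "y": 0, "z": 0, "rx": 0, "ry": 0, "rz": 0, "claw": 1},
    {"x": 0, "y": 0, "z": 0, "rx": 0, "ry": 0, "rz": 0, "claw": 1},
    {"x": 0, "y": 0, "z": 0, "rx": 0, "ry": 0, "rz": 0, "claw": 1},
    {"x": 0, "y": 0, "z": 0, "rx": 0, "ry": 0, "rz": 0, "claw": 1},
    {"x": 0, "y": 0, "z": 0, "rx": 0, "ry": 0, "rz": 0, "claw": 1}
  ]
}}

```text
t: 3.15
eef_pos: [0.4825, -0.2511, 0.0768]
ee_rot: [-3.126, 0.313, 0.0]
wrist_force: [0.1, -0.1, -2.0]
finger_gap: 0.279
grasp_force: 30.0
```

```bash
python3 -c "
from h import *
s=read_state();print(s['t'],s['eef_pos'],s['finger_gap'],s['grasp_force'],s['wrist_force'],s['ee_rot'])
plan((.482,-.2513,.14),-11.4)
# pre-insert: tip 30mm ahead of face
plan((.51,-.20,.14),3)
plan((.51,-.063,.14),3)"
```

```text
3.15 [ 0.48250378 -0.2510533   0.07680399] 0.2787087068861293 29.99263823032379 [ 0.08414259 -0.13043743 -1.9537847 ] [-3.12590963e+00  3.12520307e-01  2.73659378e-04]
shift [-0.0018  0.0013 -0.2528] turn [-0.0001  0.0001 -0.0002]
shift [ 0.0673 -0.222  -0.2528] turn [-1.000e-04  1.000e-04 -1.602e-01]
shift [-0.0412 -0.7591 -0.2527] turn [-1.000e-04  1.000e-04 -1.602e-01]
```

Emit:
{"api": "jog_arm", "payload": {
  "series": [
    {"x": 0, "y": 0, "z": -0.15, "rx": 0, "ry": 0, "rz": 0, "claw": 1},
    {"x": 0, "y": 0, "z": -0.25, "rx": 0, "ry": 0, "rz": 0, "claw": 1},
    {"x": 0, "y": -0.15, "z": -0.25, "rx": 0, "ry": 0, "rz": -0.03, "claw": 1},
    {"x": -0.03, "y": -0.3, "z": -0.25, "rx": 0, "ry": 0, "rz": -0.08, "claw": 1},
    {"x": -0.06, "y": -0.45, "z": -0.25, "rx": 0, "ry": 0, "rz": -0.13, "claw": 1},
    {"x": -0.12, "y": -0.6, "z": -0.25, "rx": 0, "ry": 0, "rz": -0.16, "claw": 1},
    {"x": -0.12, "y": -0.755, "z": -0.25, "rx": 0, "ry": 0, "rz": -0.16, "claw": 1},
    {"x": -0.12, "y": -0.755, "z": -0.25, "rx": 0, "ry": 0, "rz": -0.16, "claw": 1}
  ]
}}

```text
t: 3.95
eef_pos: [0.4905, -0.0568, 0.1394]
ee_rot: [-3.14, -0.087, 0.0]
wrist_force: [-0.2, -0.8, -1.2]
finger_gap: 0.28
grasp_force: 30.0
```

```bash
python3 - <<'E'
from h import *
s=read_state();print(s['t'],s['eef_pos'],s['ee_rot'],s['joint_vel'].round(3),s['grasp_force'])
p,d=grab('wrist'); cv2.imwrite('pics/w4.png',p[...,::-1])
W=cloud(load('wrist')).reshape(-1,3)
k=W[(W[:,0]>.595)&(W[:,0]<.65)&(W[:,1]>-.18)&(W[:,1]<.07)]
f=k[(k[:,2]>.052)&(k[:,2]<.062)]; print('face',len(f),cv2.fitLine(f[:,:2].astype(np.float32),cv2.DIST_HUBER,0,.002,.01).ravel(),f[:,1].min(),f[:,1].max())
f=k[(k[:,2]>.008)&(k[:,2]<.026)]; print('face low',len(f),cv2.fitLine(f[:,:2].astype(np.float32),cv2.DIST_HUBER,0,.002,.01).ravel() if len(f) else 0)
f=k[(k[:,2]>.063)&(k[:,2]<.08)];print('roof',f.min(0),f.max(0),np.median(f[:,2]))
# held pin: points near tcp ahead
q=W[(W[:,0]>.52)&(W[:,0]<.585)&(abs(W[:,1]+.06)<.05)&(W[:,2]>.08)&(W[:,2]<.13)]
print('pin',len(q),q.min(0),q.max(0),np.polyfit(q[:,0],q[:,1],1),q.mean(0))
E
```

```text
3.95 [ 0.4905455  -0.05675004  0.1394186 ] [-3.13967985e+00 -8.71430637e-02  1.39781647e-04] [-0.074  0.008 -0.011 -0.022 -0.001 -0.072] 29.996352195739746
face 974 [ 0.05455188 -0.99851096  0.61548233 -0.05084033] -0.16960392576372793 0.049453321390040196
face low 1179 [ 0.05468472 -0.9985037   0.6133235  -0.01358658]
roof [ 0.60850169 -0.17013233  0.06300102] [0.64997784 0.05163474 0.07279261] 0.06624052843715524
pin 1179 [ 0.52005792 -0.05932174  0.10244138] [ 0.56576013 -0.04782142  0.10961135] [ 0.05236299 -0.08177817] [ 0.54286021 -0.05335238  0.10655836]
```

View pics/w4.png

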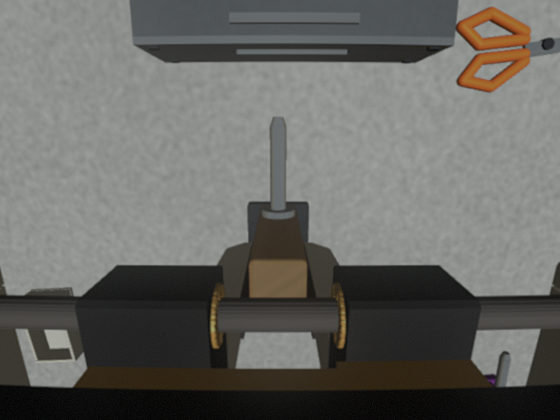

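The wrist view shows the held pin level, with its tip at (278,120), and the slot running from 237 to 347 at row 51. The slot middle is about (0.616, -0.060) and the press yaw is 3.1°. I plan to enter at 26 mm to the -y side of the slot and probe toward +y.

```bash
cat >> h.py <<'E'
P0=np.array([.616,-.060]);EX=np.array([.9985,.0546]);EY=np.array([-.0546,.9985])
def tip(s=None):
    s=s or read_state(); x=Ro.from_rotvec(s['ee_rot']).as_matrix()[:2,0]
    d=s['eef_pos'][:2]+.076*x-P0; F=s['wrist_force']
    print('t',round(s['t'],2),'tip a,b mm',(d@EX*1e3).round(2),(d@EY*1e3).round(2),'z',s['eef_pos'][2].round(4),'yaw',np.degrees(np.arctan2(x[1],x[0])).round(2),'F ax,lat,z',(F[:2]@EX).round(2),(F[:2]@EY).round(2),F[2].round(2),'tq',s['torque'].round(2),'gap',round(s['finger_gap'],3))
def ptip(a,b,z):
    plan((*(P0+(a/1e3-.076)*EX+b/1e3*EY),z),3.13)
E
python3 -c "
from h import *
tip();ptip(-20,-26,.0785);ptip(20,-26,.0785)"
```

```text
t 4.0 tip a,b mm -49.2 8.36 z 0.1394 yaw 3.15 F ax,lat,z 0.06 -0.55 -2.21 tq [-0.    0.03  0.02] gap 0.274
shift [0.1168 0.1374 0.2436] turn [-0.0001  0.0001  0.0003]
shift [0.2768 0.1374 0.2436] turn [-0.0001  0.0001  0.0003]
```

Emit:
{"api": "jog_arm", "payload": {
  "series": [
    {"x": 0.1, "y": 0.137, "z": 0.12, "rx": 0, "ry": 0, "rz": 0, "claw": 1},
    {"x": 0.117, "y": 0.137, "z": 0.2, "rx": 0, "ry": 0, "rz": 0, "claw": 1},
    {"x": 0.117, "y": 0.137, "z": 0.243, "rx": 0, "ry": 0, "rz": 0, "claw": 1},
    {"x": 0.117, "y": 0.137, "z": 0.243, "rx": 0, "ry": 0, "rz": 0, "claw": 1},
    {"x": 0.117, "y": 0.137, "z": 0.243, "rx": 0, "ry": 0, "rz": 0, "claw": 1}
  ]
}}

```text
t: 4.5
eef_pos: [0.5211, -0.093, 0.0789]
ee_rot: [-3.14, -0.081, 0.001]
wrist_force: [0.1, 0.0, -0.9]
finger_gap: 0.281
grasp_force: 30.0
```

```bash
python3 - <<'E'
from h import *
tip();ptip(0,-26,.0785);ptip(27,-26,.0785)
p,d=grab('wrist');W=cloud(load('wrist')).reshape(-1,3)
q=W[(W[:,0]>.52)&(W[:,0]<.59)&(abs(W[:,1]+.088)<.03)&(W[:,2]>.03)&(W[:,2]<.055)]
e=(q[:,:2]-P0)@EX; print('pin top z vs a',np.polyfit(e,q[:,2],1), 'tip a max',e.max(), 'b', ((q[:,:2]-P0)@EY).mean())
cv2.imwrite('pics/w5.png',cv2.resize(p[:240,150:470],(640,480))[...,::-1])
E
```

```text
t 4.5 tip a,b mm -20.59 -27.93 z 0.0789 yaw 2.97 F ax,lat,z 0.11 0.02 -0.91 tq [ 0.01 -0.02  0.01] gap 0.281
shift [ 0.0823 -0.0071  0.0016] turn [-0.0001  0.0003 -0.0018]
shift [ 0.1903 -0.0074  0.0015] turn [-0.0001  0.0003 -0.0018]
pin top z vs a [-0.03803785  0.04514983] tip a max -0.02773086429967023 b -0.02736171201249342
```

View pics/w5.png

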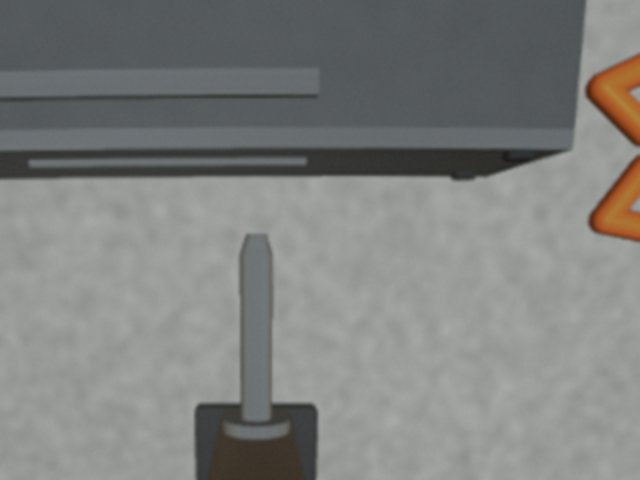

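The close view shows the tip at (256,235), heading inside the slot, whose right end is at 307. Pin height and side position agree with the plan, so I enter slowly to just short of the bar.

Emit:
{"api": "jog_arm", "payload": {
  "series": [
    {"x": 0.05, "y": -0.006, "z": 0.002, "rx": 0, "ry": 0, "rz": -0.001, "claw": 1},
    {"x": 0.082, "y": -0.006, "z": 0.002, "rx": 0, "ry": 0, "rz": -0.001, "claw": 1},
    {"x": 0.1, "y": -0.006, "z": 0.002, "rx": 0, "ry": 0, "rz": -0.001, "claw": 1},
    {"x": 0.12, "y": -0.006, "z": 0.002, "rx": 0, "ry": 0, "rz": -0.001, "claw": 1},
    {"x": 0.12, "y": -0.006, "z": 0.002, "rx": 0, "ry": 0, "rz": -0.001, "claw": 1}
  ]
}}

```text
t: 5.05
eef_pos: [0.5518, -0.0897, 0.0782]
ee_rot: [3.14, 0.084, 0.001]
wrist_force: [-0.2, 0.2, -1.4]
finger_gap: 0.277
grasp_force: 30.0
```

```bash
python3 -c "
from h import *
tip();ptip(28,-26,.0785);ptip(34,-26,.0785)"
```

```text
t 5.05 tip a,b mm 10.25 -26.25 z 0.0782 yaw 3.08 F ax,lat,z -0.17 0.16 -1.44 tq [0.07 0.02 0.01] gap 0.277
shift [ 0.071  -0.0008 -0.001 ] turn [ 0.0001 -0.0002 -0.0005]
shift [ 0.095  -0.0008 -0.001 ] turn [ 0.0001 -0.0002 -0.0005]
```

Emit:
{"api": "jog_arm", "payload": {
  "series": [
    {"x": 0.03, "y": 0, "z": 0, "rx": 0, "ry": 0, "rz": 0, "claw": 1},
    {"x": 0.06, "y": 0, "z": 0, "rx": 0, "ry": 0, "rz": 0, "claw": 1},
    {"x": 0.075, "y": 0, "z": 0, "rx": 0, "ry": 0, "rz": 0, "claw": 1},
    {"x": 0.083, "y": 0, "z": 0, "rx": 0, "ry": 0, "rz": 0, "claw": 1},
    {"x": 0.091, "y": 0, "z": 0, "rx": 0, "ry": 0, "rz": 0, "claw": 1},
    {"x": 0.095, "y": 0, "z": 0, "rx": 0, "ry": 0, "rz": 0, "claw": 1},
    {"x": 0.095, "y": 0, "z": 0, "rx": 0, "ry": 0, "rz": 0, "claw": 1}
  ]
}}

```text
t: 5.75
eef_pos: [0.5746, -0.0884, 0.078]
ee_rot: [-3.14, -0.084, 0.002]
wrist_force: [-3.4, -1.0, -0.4]
finger_gap: 0.277
grasp_force: 30.0
```

```bash
python3 -c "
from h import *
tip()"
```

```text
t 5.75 tip a,b mm 33.09 -26.22 z 0.078 yaw 3.07 F ax,lat,z -3.43 -0.8 -0.36 tq [-0.09  0.63  0.02] gap 0.277
```

Contact at 3.4 N. I go 1 mm deeper and then slide in 4 mm steps.

Emit:
{"api": "jog_arm", "payload": {
  "series": [
    {"x": 0.005, "y": 0, "z": 0, "rx": 0, "ry": 0, "rz": 0, "claw": 1},
    {"x": 0.005, "y": -0.008, "z": 0, "rx": 0, "ry": 0, "rz": 0, "claw": 1},
    {"x": 0.005, "y": -0.016, "z": 0, "rx": 0, "ry": 0, "rz": 0, "claw": 1},
    {"x": 0.005, "y": -0.016, "z": 0, "rx": 0, "ry": 0, "rz": 0, "claw": 1},
    {"x": 0.005, "y": -0.016, "z": 0, "rx": 0, "ry": 0, "rz": 0, "claw": 1}
  ]
}}

```text
t: 6.25
eef_pos: [0.5758, -0.0843, 0.078]
ee_rot: [-3.14, -0.084, 0.001]
wrist_force: [-4.0, -1.3, -2.4]
finger_gap: 0.281
grasp_force: 30.0
```

```bash
python3 -c "
from h import *
tip()"
```

```text
t 6.25 tip a,b mm 34.58 -22.13 z 0.078 yaw 3.08 F ax,lat,z -4.06 -1.06 -2.41 tq [-0.29  0.98 -0.04] gap 0.281
```

Emit:
{"api": "jog_arm", "payload": {
  "series": [
    {"x": 0, "y": -0.008, "z": 0, "rx": 0, "ry": 0, "rz": 0, "claw": 1},
    {"x": 0, "y": -0.016, "z": 0, "rx": 0, "ry": 0, "rz": 0, "claw": 1},
    {"x": 0, "y": -0.016, "z": 0, "rx": 0, "ry": 0, "rz": 0, "claw": 1},
    {"x": 0, "y": -0.016, "z": 0, "rx": 0, "ry": 0, "rz": 0, "claw": 1}
  ]
}}

```text
t: 6.65
eef_pos: [0.5759, -0.0803, 0.0781]
ee_rot: [-3.14, -0.085, 0.0]
wrist_force: [-4.2, -1.3, -2.4]
finger_gap: 0.277
grasp_force: 30.0
```

Emit:
{"api": "jog_arm", "payload": {
  "series": [
    {"x": 0, "y": -0.008, "z": 0, "rx": 0, "ry": 0, "rz": 0, "claw": 1},
    {"x": 0, "y": -0.016, "z": 0, "rx": 0, "ry": 0, "rz": 0, "claw": 1},
    {"x": 0, "y": -0.016, "z": 0, "rx": 0, "ry": 0, "rz": 0, "claw": 1},
    {"x": 0, "y": -0.016, "z": 0, "rx": 0, "ry": 0, "rz": 0, "claw": 1}
  ]
}}

```text
t: 7.05
eef_pos: [0.5757, -0.0762, 0.0781]
ee_rot: [-3.14, -0.085, 0.0]
wrist_force: [-4.2, -0.6, -1.8]
finger_gap: 0.28
grasp_force: 30.0
```

Emit:
{"api": "jog_arm", "payload": {
  "series": [
    {"x": 0, "y": -0.008, "z": 0, "rx": 0, "ry": 0, "rz": 0, "claw": 1},
    {"x": 0, "y": -0.016, "z": 0, "rx": 0, "ry": 0, "rz": 0, "claw": 1},
    {"x": 0, "y": -0.016, "z": 0, "rx": 0, "ry": 0, "rz": 0, "claw": 1},
    {"x": 0, "y": -0.016, "z": 0, "rx": 0, "ry": 0, "rz": 0, "claw": 1}
  ]
}}

```text
t: 7.45
eef_pos: [0.576, -0.0723, 0.0784]
ee_rot: [3.14, 0.084, 0.002]
wrist_force: [-0.7, 0.7, -1.7]
finger_gap: 0.284
grasp_force: 30.0
```

The axial force fell to 0.7 N, so the tip is in the hole. Now I centre it by feeling the lateral force.

Emit:
{"api": "jog_arm", "payload": {
  "series": [
    {"x": 0, "y": -0.004, "z": 0, "rx": 0, "ry": 0, "rz": 0, "claw": 1},
    {"x": 0, "y": -0.007, "z": 0, "rx": 0, "ry": 0, "rz": 0, "claw": 1},
    {"x": 0, "y": -0.007, "z": 0, "rx": 0, "ry": 0, "rz": 0, "claw": 1},
    {"x": 0, "y": -0.007, "z": 0, "rx": 0, "ry": 0, "rz": 0, "claw": 1}
  ]
}}

```text
t: 7.85
eef_pos: [0.5754, -0.0707, 0.0781]
ee_rot: [3.14, 0.084, 0.0]
wrist_force: [-0.0, -0.3, -2.2]
finger_gap: 0.278
grasp_force: 30.0
```

```bash
python3 -c "
from h import *
tip()"
```

```text
t 7.85 tip a,b mm 34.92 -8.58 z 0.0781 yaw 3.07 F ax,lat,z -0.06 -0.26 -2.23 tq [ 0.08 -0.03 -0.03] gap 0.278
```

Free. I advance 3 mm (taper half in) and watch the forces.

Emit:
{"api": "jog_arm", "payload": {
  "series": [
    {"x": 0.006, "y": 0, "z": 0, "rx": 0, "ry": 0, "rz": 0, "claw": 1},
    {"x": 0.012, "y": 0, "z": 0, "rx": 0, "ry": 0, "rz": 0, "claw": 1},
    {"x": 0.012, "y": 0, "z": 0, "rx": 0, "ry": 0, "rz": 0, "claw": 1},
    {"x": 0.012, "y": 0, "z": 0, "rx": 0, "ry": 0, "rz": 0, "claw": 1}
  ]
}}

```text
t: 8.25
eef_pos: [0.5784, -0.0705, 0.0781]
ee_rot: [-3.14, -0.084, 0.0]
wrist_force: [-0.3, -0.1, -2.4]
finger_gap: 0.276
grasp_force: 30.0
```

```bash
python3 -c "
from h import *
tip()"
```

```text
t 8.25 tip a,b mm 37.91 -8.53 z 0.0781 yaw 3.08 F ax,lat,z -0.33 -0.05 -2.38 tq [ 0.04 -0.04  0.01] gap 0.276
```

Emit:
{"api": "jog_arm", "payload": {
  "series": [
    {"x": 0.006, "y": 0, "z": 0, "rx": 0, "ry": 0, "rz": 0, "claw": 1},
    {"x": 0.012, "y": 0, "z": 0, "rx": 0, "ry": 0, "rz": 0, "claw": 1},
    {"x": 0.018, "y": 0, "z": 0, "rx": 0, "ry": 0, "rz": 0, "claw": 1},
    {"x": 0.024, "y": 0, "z": 0, "rx": 0, "ry": 0, "rz": 0, "claw": 1},
    {"x": 0.024, "y": 0, "z": 0, "rx": 0, "ry": 0, "rz": 0, "claw": 1},
    {"x": 0.024, "y": 0, "z": 0, "rx": 0, "ry": 0, "rz": 0, "claw": 1}
  ]
}}

```text
t: 8.85
eef_pos: [0.5844, -0.0702, 0.0781]
ee_rot: [3.14, 0.084, -0.0]
wrist_force: [-0.3, 0.3, -1.9]
finger_gap: 0.273
grasp_force: 30.0
```

```bash
python3 -c "
from h import *
tip()"
```

```text
t 8.85 tip a,b mm 43.88 -8.53 z 0.0781 yaw 3.07 F ax,lat,z -0.26 0.33 -1.88 tq [ 0.06  0.07 -0.03] gap 0.273
```

It's through with no resistance. I continue to just short of home.

Emit:
{"api": "jog_arm", "payload": {
  "series": [
    {"x": 0.012, "y": 0, "z": 0, "rx": 0, "ry": 0, "rz": 0, "claw": 1},
    {"x": 0.024, "y": 0, "z": 0, "rx": 0, "ry": 0, "rz": 0, "claw": 1},
    {"x": 0.036, "y": 0, "z": 0, "rx": 0, "ry": 0, "rz": 0, "claw": 1},
    {"x": 0.045, "y": 0, "z": 0, "rx": 0, "ry": 0, "rz": 0, "claw": 1},
    {"x": 0.045, "y": 0, "z": 0, "rx": 0, "ry": 0, "rz": 0, "claw": 1}
  ]
}}

```text
t: 9.35
eef_pos: [0.5959, -0.0696, 0.0781]
ee_rot: [3.14, 0.084, 0.0]
wrist_force: [-0.2, 0.1, -1.8]
finger_gap: 0.274
grasp_force: 30.0
```

```bash
python3 -c "
from h import *
tip()"
```

```text
t 9.35 tip a,b mm 55.44 -8.55 z 0.0781 yaw 3.08 F ax,lat,z -0.18 0.08 -1.82 tq [-0.    0.   -0.04] gap 0.274
```

Emit:
{"api": "jog_arm", "payload": {
  "series": [
    {"x": 0.002, "y": 0, "z": 0.002, "rx": 0, "ry": 0, "rz": 0, "claw": 1},
    {"x": 0.004, "y": 0, "z": 0.003, "rx": 0, "ry": 0, "rz": 0, "claw": 1},
    {"x": 0.004, "y": 0, "z": 0.003, "rx": 0, "ry": 0, "rz": 0, "claw": 1}
  ]
}}

```text
t: 9.65
eef_pos: [0.5966, -0.0695, 0.0773]
ee_rot: [-3.14, -0.084, 0.0]
wrist_force: [-0.4, 0.2, -2.2]
finger_gap: 0.281
grasp_force: 30.0
```

```bash
python3 -c "
from h import *
tip()"
```

```text
t 9.65 tip a,b mm 56.09 -8.52 z 0.0773 yaw 3.08 F ax,lat,z -0.39 0.24 -2.21 tq [ 0.03 -0.03  0.01] gap 0.281
```

Emit:
{"api": "jog_arm", "payload": {
  "series": [
    {"x": 0.002, "y": 0, "z": 0, "rx": 0, "ry": 0, "rz": 0, "claw": 1},
    {"x": 0.003, "y": 0, "z": 0, "rx": 0, "ry": 0, "rz": 0, "claw": 1},
    {"x": 0.003, "y": 0, "z": 0, "rx": 0, "ry": 0, "rz": 0, "claw": 1}
  ]
}}

```text
t: 9.95
eef_pos: [0.5974, -0.0695, 0.0774]
ee_rot: [3.14, 0.084, 0.0]
wrist_force: [-0.6, 1.5, -2.6]
finger_gap: 0.28
grasp_force: 30.0
```

```bash
python3 -c "
from h import *
tip()"
```

```text
t 9.95 tip a,b mm 56.91 -8.58 z 0.0774 yaw 3.07 F ax,lat,z -0.52 1.56 -2.63 tq [ 0.03  0.08 -0.  ] gap 0.28
```

Emit:
{"api": "jog_arm", "payload": {
  "series": [
    {"x": 0.002, "y": 0, "z": 0, "rx": 0, "ry": 0, "rz": 0, "claw": 1},
    {"x": 0.003, "y": 0, "z": 0, "rx": 0, "ry": 0, "rz": 0, "claw": 1},
    {"x": 0.003, "y": 0, "z": 0, "rx": 0, "ry": 0, "rz": 0, "claw": 1}
  ]
}}

```text
t: 10.25
eef_pos: [0.5979, -0.0695, 0.0773]
ee_rot: [-3.14, -0.084, 0.001]
wrist_force: [-2.0, 0.9, -1.1]
finger_gap: 0.281
grasp_force: 30.0
```

```bash
python3 -c "
from h import *
tip()"
```

```text
t 10.25 tip a,b mm 57.36 -8.55 z 0.0773 yaw 3.08 F ax,lat,z -1.92 1.05 -1.06 tq [-0.05  0.44 -0.02] gap 0.281
```

Collar contact is starting. One more small nudge to seat it.

Emit:
{"api": "jog_arm", "payload": {
  "series": [
    {"x": 0.002, "y": 0, "z": 0, "rx": 0, "ry": 0, "rz": 0, "claw": 1},
    {"x": 0.002, "y": 0, "z": 0, "rx": 0, "ry": 0, "rz": 0, "claw": 1}
  ]
}}

```text
t: 10.45
eef_pos: [0.598, -0.0695, 0.0772]
ee_rot: [-3.14, -0.084, 0.003]
wrist_force: [-5.0, -0.7, 1.5]
finger_gap: 0.278
grasp_force: 30.0
```

```bash
python3 -c "
from h import *
tip()"
```

```text
t 10.45 tip a,b mm 57.46 -8.55 z 0.0772 yaw 3.08 F ax,lat,z -4.99 -0.39 1.5 tq [-0.08  0.98  0.03] gap 0.278
```

Emit:
{"api": "jog_arm", "payload": {
  "series": [
    {"x": 0, "y": 0, "z": 0.001, "rx": 0, "ry": 0, "rz": 0, "claw": 1},
    {"x": 0, "y": 0, "z": 0.001, "rx": 0, "ry": 0, "rz": 0, "claw": 0},
    {"x": 0, "y": 0, "z": 0.001, "rx": 0, "ry": 0, "rz": 0, "claw": 0},
    {"x": 0, "y": 0, "z": 0.001, "rx": 0, "ry": 0, "rz": 0, "claw": 0},
    {"x": 0, "y": 0, "z": 0.001, "rx": 0, "ry": 0, "rz": 0, "claw": 0},
    {"x": 0, "y": 0, "z": 0.001, "rx": 0, "ry": 0, "rz": 0, "claw": 0}
  ]
}}

```text
t: 11.05
eef_pos: [0.5987, -0.0695, 0.0772]
ee_rot: [3.14, 0.084, 0.0]
wrist_force: [-0.3, -0.1, -0.7]
finger_gap: 0.498
grasp_force: 0.0
```

```bash
python3 -c "
from h import *
tip(); ptip(57,-8.55,.2)"
```

```text
t 11.05 tip a,b mm 58.24 -8.59 z 0.0772 yaw 3.07 F ax,lat,z -0.34 -0.13 -0.68 tq [ 0.02  0.01 -0.02] gap 0.498
shift [-4.800e-03  2.000e-04 -4.911e-01] turn [ 0.     -0.0002 -0.0007]
```

Released. I retract straight up and then back, and look.

Emit:
{"api": "jog_arm", "payload": {
  "series": [
    {"x": 0, "y": 0, "z": -0.1, "rx": 0, "ry": 0, "rz": 0, "claw": 0},
    {"x": 0, "y": 0, "z": -0.25, "rx": 0, "ry": 0, "rz": 0, "claw": 0},
    {"x": 0, "y": 0, "z": -0.45, "rx": 0, "ry": 0, "rz": 0, "claw": 0},
    {"x": -0.15, "y": 0, "z": -0.6, "rx": 0, "ry": 0, "rz": 0, "claw": 0},
    {"x": -0.35, "y": 0, "z": -0.65, "rx": 0, "ry": 0, "rz": 0, "claw": 0},
    {"x": -0.5, "y": 0, "z": -0.65, "rx": 0, "ry": 0, "rz": 0, "claw": 0},
    {"x": -0.5, "y": 0, "z": -0.65, "rx": 0, "ry": 0, "rz": 0, "claw": 0},
    {"x": -0.5, "y": 0, "z": -0.65, "rx": 0, "ry": 0, "rz": 0, "claw": 0}
  ]
}}

```text
t: 11.85
eef_pos: [0.4738, -0.0763, 0.2403]
ee_rot: [3.14, 0.083, 0.002]
wrist_force: [-0.4, -0.0, -0.6]
finger_gap: 0.504
grasp_force: 0.0
```

```bash
python3 - <<'E'
from h import *
s=read_state();print(s['t'],s['eef_pos'],s['joint_vel'].round(3))
p,d=grab('wrist'); cv2.imwrite('pics/w6.png',p[...,::-1])
W=cloud(load('wrist')).reshape(-1,3)
k=W[(W[:,2]>.105)&(W[:,2]<.125)&(abs(W[:,0]-.6)<.05)&(abs(W[:,1]+.07)<.05)]
r=cv2.minAreaRect(k[:,:2].astype(np.float32)); c=np.array(r[0])-P0; print(r,'a,b',c@EX,c@EY,'topz',np.median(k[:,2]),k[:,2].std())
E
```

```text
11.85 [ 0.47381475 -0.07629271  0.24026205] [ 0.01   0.039 -0.04   0.     0.001  0.003]
((0.5971341133117676, -0.06894005835056305), (0.03006993979215622, 0.025607623159885406), 2.542635202407837) a,b -0.01932571504414081 -0.007896570849859718 topz 0.11488803579344278 0.0013047109216974462
```

View pics/w6.png

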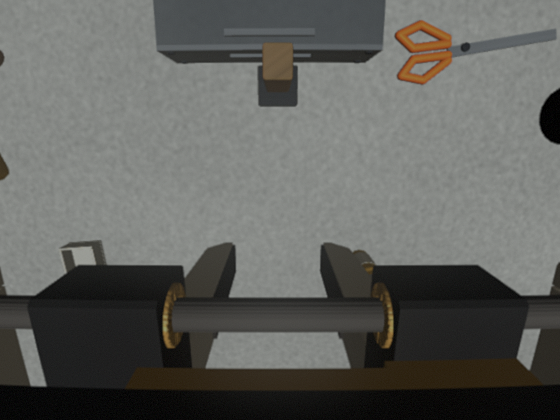

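The pin stands upright at (278,62), flush against the cover. Its handle axis is 19.3 mm from the cover (19 mm expected), and its top is level at 115 mm. I hand in.

```bash
python3 -c "
from h import *
print(robot.hand_in())"
```

```text
the job is handed in; nothing more can be done
None
```

The wooden locking pin is fully home: it went through the slot and the hidden hole (about 8.5 mm to the -y side of centre), the collar seated on the cover at about 5 N, and I released it upright and handed the job in at about 12 s (no verdict was returned).

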